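Take a wooden spoon out from under the top tier of a cutlery tray

ROBOT

A 7-joint arm with a two-finger parallel gripper is mounted at the origin on a cart in front of the work surface, level with it; the furniture and walls round the work are solid. World frame = base frame: x ahead of the robot, y to its left, z up, the work surface at z = 0. Lengths are in m, angles in rad, forces in N, time in s.
With the tool pointing down it reaches from about 0.425 to 1.025 m from the base axis. Payload 9.4 kg.
Tool frame: the origin (TCP) lies on the centre line of the jaws, within the pads' length; the fingertips stand ctrl.tips_ahead ahead of it and the grasp point (between the pads) lies 5 mm behind it (ctrl.tips_ahead is the distance from the TCP to the fingertips, in m); z points along the fingers, y is the line along which they close (so a half turn about z gives the same grasp; the last joint's range is limited). The gripper opens to 93 mm and grips with 3 to 60 N. Pads are 15 mm wide; open, the fingers measure 128 mm over their backs; the gripper's body (75 mm by 188 mm) begins 65 mm behind the grasp point.
Start: joints at [1.099, 0.599, -0.003, 1.599, 0.002, 0.943, -0.08], TCP at [0.279, -0.669, 0.208] pointing down, gripper open.
Joint ranges: [-2.57, 2.57], [-0.35, 1.97], [-1.29, 1.29], [0.11, 2.56], [-1.05, 4.19], [0.11, 1.86], [-2.63, 2.63]. Speed limits (rad/s): [2.22, 2.22, 3.01, 3.01, 3.14, 3.14, 3.14].

INTERFACE

Orientations are given as a rotation vector (axis times angle).
In Python, from workcell import ctrl gives the robot as it stands.
- The arm moves only by the tool move_arm, never from a script. Its argument "moves" is a list of rows, each an object of numbers: "rx", "ry", "rz": the turn, a rotation vector about the tool's x, y, z in rad; "dx", "dy", "dz": the shift along the tool's x, y, z in m; "gripper": the opening, from -1 (shut) to 1 (fully open). A call has 1 to 20 rows; each row shifts and turns the commanded pose from where the row before left it, along the tool's axes as they then stand; what a row does not reach is not made up. A row lasts 1/10 s, in which the tool goes at most 50 mm and 8.59 degrees, less where a joint would pass 70% of its speed; a pose out of reach is approached as far as the arm can. A call with a gripper value outside its range is refused whole. The fingers move at their own pace and stop on an object; "force" is the grip in N (left out, the last holds). Time passes only in rows, so rows that do not move let the fingers close. It gives the time, the measured TCP pose, the force, the opening and the grip force at its end, in the units of the state.
- ctrl.get_state(): the state, without advancing time (a new reading comes with each control period).
- ctrl.get_image(name): name is "side" or "top" or "wrist"; returns the picture (420x560x3 uint8, blue, green, red); there is no depth.
- ctrl.get_calibration(name): a dict with "camera_matrix" (3x3 intrinsics, pixels), "world_to_cam" (4x4, takes a point from world to camera coordinates); the wrist camera has in their place "mount" (4x4, takes a point from camera to tool coordinates, whose origin is the TCP and whose axes are the flange's). Camera axes: x right, y up, looking along -z (the intrinsics and any distortion apply to the point x, -y, -z); pixel columns grow to the right and rows downward; lengths in m; the calibration is good to about 2 mm. A picture is of the moment at which its call begins: read the wrist's pose just before it. get_calibration takes no time and is no camera call.
- ctrl.finish_job(): hands the job in; it is judged then, once.
The state is a dict: "time_s": time; "q": joint angles; "joint_velocities": joint speeds; "tau": joint torques, N m; "ee_pos": TCP position; "eef_rot": TCP orientation; "force": force on the tool from outside, world axes, zero at the start; "ft_torque": the same for the moment, N m; "gripper_width": finger opening in m; "gripper_force": force on a finger pad.
Only numpy, scipy, OpenCV 4.12 (cv2) and the standard library are available. Lean on these libraries where they do the work, as an engineer would, in place of code of your own. Each camera call takes 0.05 s, during which the arm holds its last target. There are 200 camera calls.

TASK

Slide the white top tier of the cutlery tray all the way to its other end, so that the wooden spoon's handle is uncovered; then take the spoon by its handle and ease it out, handle first and tilted, through the gap between the top tier and the high end wall, without forcing it against the tray. Finish still holding the spoon by its handle, motionless in the air, all of it higher than the top tier's grip ridge, with the top tier, teaspoons still in it, left at that far end and the scissors and everything else left as they are.

Things in the scene. Friction and masses are not known exactly. Their poses are not given: they have to be found in the camera images.
- tray: Grey lower part of a two-tier cutlery tray, fixed. Origin: centre of its underside (z = 0); y axis along its length (roughly world y, turned up to 0.14 rad), x across. Inside 365 long, 205 wide; walls 6 thick; floor top at z = 5, side walls 61, both end walls 85 high. A divider at x = 0 (5 thick, 35 high) makes two compartments 100 wide, centred at x = +51 and -51 mm.
- upper (a joint): Slide of the white top tier along the tray, in m: 0 = against the tray's +y end wall, growing towards -y, 0.19 = against the -y end wall. Starts between 0 and 0.02; light friction (about 1.5 N), stays where it is left, cannot be lifted off. At 0.19 it leaves a gap of 190 mm to the inside of the +y end wall.
- upper_grip (a point): Middle of the upright grip ridge of the white top tier, 112 mm above the worktop, moving with the tier. Ridge: 10 thick along the tray's y, 90 wide across, top at 120. The tier is 175 long (87.5 each side of the ridge), 213 wide, underside 62 and rim 92 mm above the worktop; two loose teaspoons lie in it and ride along.
- spoon_center (a point): Centre of the loose wooden spoon: 295 long, 46 wide at the bowl, 14 thick, about 45 g. It lies flat on the tray's floor in the compartment nearer the robot (tray x < 0), within 0.06 rad of the tray's length, handle end 20 to 50 mm from the +y end wall, bowl end towards -y. Its own x axis points from handle to bowl, z up.
- spoon_handle (a point): Tip of the spoon's handle, on its centre line, 145 mm from the spoon's centre (2.5 mm short of the very end).
- spoon_grip (a point): Point on the spoon's handle to take it by, 75 mm from its centre towards the handle end; the handle closes the fingers to about 16 mm there and is 10 thick. Taking it up to 70 mm either side of this point is taking it by the handle.
- spoon_bowl (a point): End of the spoon's bowl, on its centre line, 145 mm from the spoon's centre.
- scissors: Loose scissors with green handles, 206 x 84 x 11 mm, lying in the compartment farther from the robot; origin at the centre of the underside. To be left alone.
- teaspoon_1: Metal teaspoon, 130 x 26 x 11 mm, lying loose in the top tier; origin at the centre of its underside. Stays in the tier.
- teaspoon_2: The other teaspoon of the same size in the top tier, on the other side of the grip ridge. Stays in the tier.
- mug: White mug with dark spots, 82 wide, 91 high, left of the tray; origin at its underside. Bystander.
- honey_jar: Honey jar with a red lid, 65 wide, 100 high, left behind the tray; origin at its underside. Bystander. (Above and behind it, a white wall cabinet, to be kept clear of: front face at world x = 0.57, underside 0.49 m above the worktop, world y from -0.12 to 0.46.)
- salt_shaker: Salt shaker, 44 wide, 90 high, right behind the tray; origin at its underside. Bystander.

How it is judged:
On the way, in this order (a step that is already met when the one before it is completed fails the run):
1. the top tier is slid to the far (-y) end of the tray while the spoon still lies in the tray (value of joint upper above 0.175 m and z of spoon_handle in the frame of tray below 0.035 m), for 0.2 s.
2. the spoon is tilted through the gap: handle tip above the walls, bowl end still beneath the top tier (z of spoon_handle in the frame of tray above 0.075 m and z of spoon_bowl in the frame of tray below 0.062 m and y of spoon_bowl in the frame of tray below -0.01 m), for 0.1 s.
At the end, for the whole second after the job is handed in: The spoon is held by the fingers within 75 mm of its handle point, nearly still (under 0.05 m/s), both of its ends more than 130 mm above the worktop (the grip ridge is 120 high) and not touching the tray or top tier; the top tier is at the far end (slide over 0.16) (height (world z) of each of spoon_handle, spoon_bowl above 0.13 m and contact force between spoon and the fingers above 0.5 N and contact force between spoon and tray below 0.1 N and distance between the grasp point and spoon_grip below 0.075 m and linear speed of spoon below 0.05 m/s and value of joint upper above 0.16 m); the arm keeps its last pose, push and grip.
It fails at once if a teaspoon is lifted or thrown out of the top tier (height (world z) of any of teaspoon_1, teaspoon_2 above 0.11 m or height (world z) of any of teaspoon_1, teaspoon_2 below 0.055 m).
It fails at once if a bystander (mug, honey jar or salt shaker) is moved more than 3 cm (distance of any of mug, honey_jar, salt_shaker from where it was at the start of the episode above 0.03 m).
It fails at once if the scissors are moved more than 5 cm (distance of scissors from where it was at the start of the episode above 0.05 m).
It fails at once if the spoon is forced against the tray or its top tier (over 25 N) (contact force between spoon and tray above 25 N).
It also fails if it takes over 58 s, if anything falls off the work surface, if the arm or the gripper's body presses on something with over 40 N, if the wrist force passes 120 N, or if a joint passes its speed limit or range.

## Working session

There is one attempt and no reset: what is moved stays moved. The work goes in short steps, Python scripts to look and compute and a tool call to move; the robot and the scene stay as the last step left them, time stands still between calls to the robot, and variables do not carry over. Pictures are saved under pics/ and viewed, at most 10 in all, crops included, and the job is handed in when it is done.

Besides the shell and the picture viewer there is one more tool, called after ">>>" by a JSON object that holds its "fn" and its "kwargs". move_arm: Moves the arm, as the interface text tells. Its arguments: {"type":"object","properties":{"moves":{"type":"array"},"force":{"type":"number"}},"required":["moves"]}

```bash
ls; mkdir -p pics
python3 - <<'E'
from workcell import ctrl
import cv2,numpy as np
print(ctrl.tips_ahead); s=ctrl.get_state(); print(s)
for n in("top","side"):
    cv2.imwrite(f"pics/{n}0.png",ctrl.get_image(n)); print(n,ctrl.get_calibration(n))
print(ctrl.get_calibration("wrist"))
E
```

```text
pics
0.014
{'time_s': 0.0, 'q': array([ 1.09933246,  0.6001077 , -0.00252738,  1.6001431 ,  0.00180428,
        0.9429013 , -0.07980715]), 'joint_velocities': array([-0.00136474,  0.00066735, -0.00181821, -0.00050396, -0.00079989,
        0.00020006,  0.00106696]), 'tau': array([-4.22235426e-04, -7.65052056e+01,  1.49811175e+00, -2.52349108e+01,
       -5.22028492e-02,  1.68155594e-02,  1.16973074e-04]), 'ee_pos': array([ 0.27860055, -0.66877565,  0.20736808]), 'eef_rot': array([-3.07912049e+00, -6.15845773e-01,  7.16228205e-04]), 'force': array([ 0.03944403,  0.03882452, -0.17800439]), 'ft_torque': array([-0.01364645,  0.03641579, -0.00763014]), 'gripper_force': 0.0, 'gripper_width': 0.09318313182282063}
top {'camera_matrix': array([[384.83585834,   0.        , 274.03450449],
       [  0.        , 384.83585834, 210.64862808],
       [  0.        ,   0.        ,   1.        ]]), 'world_to_cam': array([[ 0.00917191, -0.99988069,  0.01242891, -0.0051016 ],
       [ 0.99962856,  0.00948718,  0.02554881, -0.51171742],
       [-0.02566368,  0.01218996,  0.99959631, -1.09047083],
       [ 
[... 317 characters left out ...]
 0.07504228, -0.57954792,  0.81147574, -0.12923969],
       [-0.10119095,  0.80514372,  0.58438342, -1.24936198],
       [ 0.        ,  0.        ,  0.        ,  1.        ]])}
{'camera_matrix': array([[343.41646319,   0.        , 280.23667359],
       [  0.        , 343.41646319, 208.79575111],
       [  0.        ,   0.        ,   1.        ]]), 'mount': array([[-1.12783815e-04,  9.54841666e-01,  2.97115095e-01,
         8.25654261e-02],
       [ 9.99999798e-01, -7.79931791e-05,  6.30243742e-04,
         3.23655538e-04],
       [ 6.24955936e-04,  2.97115106e-01, -9.54841465e-01,
        -1.76759436e-01],
       [ 0.00000000e+00,  0.00000000e+00,  0.00000000e+00,
         1.00000000e+00]])}
```

View pics/top0.png

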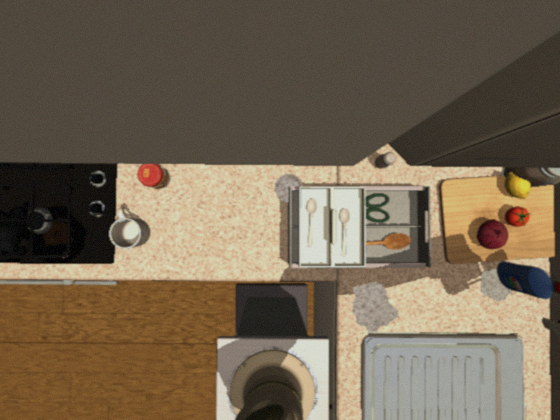

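View pics/side0.png

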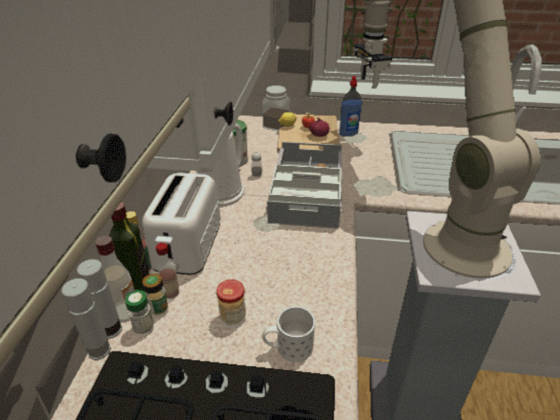

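The top view (left = +y, up = +x) shows the tray at cols 290–429, rows 185–267. The white tier is at cols 300–364 with its ridge at col ~330, and the orange bowl ends near (411,241). In the side view the tray sits behind the arm, clear of clutter.

```bash
cat > h.py <<'E'
from workcell import ctrl
import cv2,numpy as np
from scipy.spatial.transform import Rotation as R
def cam(n,s=None):
    c=ctrl.get_calibration(n); K=c["camera_matrix"]
    if n=="wrist":
        s=s or ctrl.get_state(); T=np.eye(4); T[:3,:3]=R.from_rotvec(s["eef_rot"]).as_matrix(); T[:3,3]=s["ee_pos"]
        return K,T@c["mount"]
    return K,np.linalg.inv(c["world_to_cam"])
def ray(KC,px,z):
    K,C=KC; px=np.atleast_2d(np.float64(px))
    d=np.c_[(px[:,0]-K[0,2])/K[0,0],-(px[:,1]-K[1,2])/K[1,1],-np.ones(len(px))]@C[:3,:3].T
    o=C[:3,3]; return o+d*((z-o[2])/d[:,2])[:,None]
def masks(im):
    h=cv2.cvtColor(im,cv2.COLOR_BGR2HSV); return cv2.inRange(h,(0,0,165),(180,60,255)),cv2.inRange(h,(6,110,80),(25,255,255))
def biggest(m,lo,hi,n=1):
    q=np.zeros_like(m); q[lo[1]:hi[1],lo[0]:hi[0]]=m[lo[1]:hi[1],lo[0]:hi[0]]
    q=cv2.morphologyEx(q,cv2.MORPH_CLOSE,np.ones((3,3)))
    return sorted(cv2.findContours(q,cv2.RETR_EXTERNAL,cv2.CHAIN_APPROX_NONE)[0],key=cv2.contourArea)[::-1][:n]
E
python3 - <<'E'
from h import *
im=cv2.imread("pics/top0.png"); KC=cam("top"); w,o=masks(im)
for c in biggest(w,(285,180),(370,272),2):
    p=ray(KC,c[:,0],.092)[:,:2]; r=cv2.minAreaRect(np.float32(p)); print("white",cv2.boundingRect(c),r)
c=biggest(o,(355,225),(425,260))[0]; p=ray(KC,c[:,0],.012)[:,:2]
print("spoon",cv2.boundingRect(c),cv2.minAreaRect(np.float32(p)), p[p[:,1].argmin()],p[p[:,1].argmax()])
print(ray(KC,[[330,188],[330,264]],.12),ray(KC,[[427,187],[429,265],[291,187],[291,266]],.085))
cv2.imwrite("pics/c0.png",cv2.resize(im[175:275,280:440],(800,500),interpolation=cv2.INTER_CUBIC))
E
```

```text
white (292, 186, 78, 82) ((0.4696710407733917, -0.14858832955360413), (0.21417391300201416, 0.20243589580059052), 0.16317057609558105)
white (285, 180, 13, 10) ((0.579269528388977, -0.04216714948415756), (0.033331405371427536, 0.02088331989943981), 72.12158966064453)
spoon (366, 233, 45, 16) ((0.4298505485057831, -0.3249163031578064), (0.0425628237426281, 0.1256018728017807), 0.4747672379016876) [ 0.42611099 -0.38765746] [ 0.42504702 -0.26218267]
[[ 0.56828696 -0.14192697  0.12      ]
 [ 0.37402758 -0.14298569  0.12      ]] [[ 0.57661808 -0.40632634  0.085     ]
 [ 0.3695286  -0.41143962  0.085     ]
 [ 0.57289987 -0.04379519  0.085     ]
 [ 0.36406592 -0.04547543  0.085     ]]
```

View pics/c0.png

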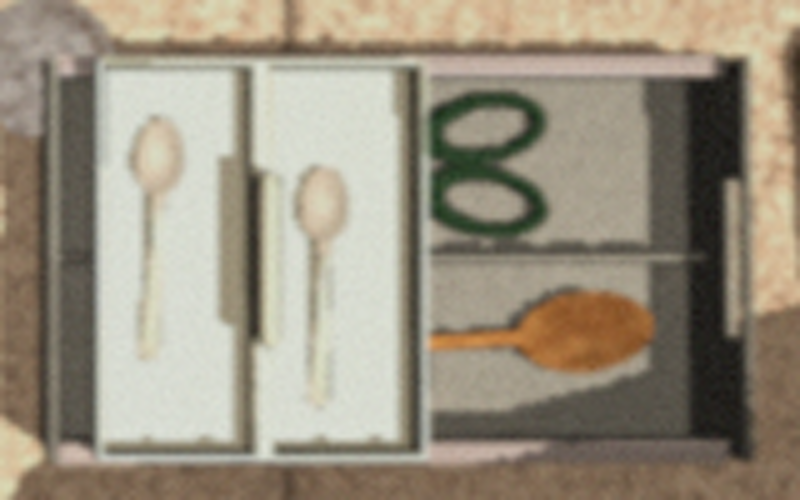

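The crop shows the ridge top at crop x≈270 (y≈-0.15, x 0.43–0.52) and the tray almost parallel to world y. The spoon bowl ends at (655,335), and the handle disappears under the tier. Next I go up and across with the fingers closed.

>>> {"fn": "move_arm", "kwargs": {"moves": [{"dz":-0.05,"gripper":-1},{"dz":-0.05,"gripper":-1},{"dz":-0.05,"gripper":-1},{"dz":-0.05,"gripper":-1},{"dx":0.03,"dy":-0.034,"gripper":-1},{"dx":0.03,"dy":-0.034,"gripper":-1},{"dx":0.03,"dy":-0.034,"gripper":-1},{"dx":0.03,"dy":-0.034,"gripper":-1},{"dx":0.03,"dy":-0.034,"gripper":-1},{"dx":0.03,"dy":-0.034,"gripper":-1},{"dx":0.03,"dy":-0.034,"gripper":-1},{"dx":0.03,"dy":-0.034,"gripper":-1},{"dx":0.03,"dy":-0.034,"gripper":-1},{"dx":0.03,"dy":-0.034,"gripper":-1},{"dx":0.03,"dy":-0.034,"gripper":-1},{"dx":0.03,"dy":-0.034,"gripper":-1},{"dx":0.03,"dy":-0.034,"gripper":-1},{"gripper":-1}]}}

```text
invalid input at $.moves[0]: expected keys rx, ry, rz, dx, dy, dz, gripper
```

>>> {"fn": "move_arm", "kwargs": {"moves": [{"rz":-0.147,"gripper":-1},{"rz":-0.147,"gripper":-1},{"rz":-0.147,"gripper":-1},{"rz":-0.147,"gripper":-1},{"rz":-0.147,"gripper":-1},{"rz":-0.147,"gripper":-1},{"rz":-0.147,"gripper":-1},{"rz":-0.147,"gripper":-1},{"gripper":-1},{"gripper":-1}]}}

```text
invalid input at $.moves[0]: expected keys rx, ry, rz, dx, dy, dz, gripper
```

All keys are needed in every row.

>>> {"fn": "move_arm", "kwargs": {"moves": [{"rx":0,"ry":0,"rz":0,"dx":0,"dy":0,"dz":-0.05,"gripper":-1},{"rx":0,"ry":0,"rz":0,"dx":0,"dy":0,"dz":-0.05,"gripper":-1},{"rx":0,"ry":0,"rz":0,"dx":0,"dy":0,"dz":-0.05,"gripper":-1},{"rx":0,"ry":0,"rz":0,"dx":0,"dy":0,"dz":-0.05,"gripper":-1},{"rx":0,"ry":0,"rz":0,"dx":0.03,"dy":-0.034,"dz":0,"gripper":-1},{"rx":0,"ry":0,"rz":0,"dx":0.03,"dy":-0.034,"dz":0,"gripper":-1},{"rx":0,"ry":0,"rz":0,"dx":0.03,"dy":-0.034,"dz":0,"gripper":-1},{"rx":0,"ry":0,"rz":0,"dx":0.03,"dy":-0.034,"dz":0,"gripper":-1},{"rx":0,"ry":0,"rz":0,"dx":0.03,"dy":-0.034,"dz":0,"gripper":-1},{"rx":0,"ry":0,"rz":0,"dx":0.03,"dy":-0.034,"dz":0,"gripper":-1},{"rx":0,"ry":0,"rz":0,"dx":0.03,"dy":-0.034,"dz":0,"gripper":-1},{"rx":0,"ry":0,"rz":0,"dx":0.03,"dy":-0.034,"dz":0,"gripper":-1},{"rx":0,"ry":0,"rz":0,"dx":0.03,"dy":-0.034,"dz":0,"gripper":-1},{"rx":0,"ry":0,"rz":0,"dx":0.03,"dy":-0.034,"dz":0,"gripper":-1},{"rx":0,"ry":0,"rz":0,"dx":0.03,"dy":-0.034,"dz":0,"gripper":-1},{"rx":0,"ry":0,"rz":0,"dx":0.03,"dy":-0.034,"dz":0,"gripper":-1},{"rx":0,"ry":0,"rz":0,"dx":0.03,"dy":-0.034,"dz":0,"gripper":-1},{"rx":0,"ry":0,"rz":0,"dx":0,"dy":0,"dz":0,"gripper":-1}]}}

```text
time_s: 1.9
ee_pos: [0.4701, -0.1052, 0.4082]
eef_rot: [-3.076, -0.629, -0.002]
force: [0.1, -0.9, 0.4]
gripper_width: 0.0003
gripper_force: 0.0
```

>>> {"fn": "move_arm", "kwargs": {"moves": [{"rx":0,"ry":0,"rz":-0.147,"dx":0,"dy":0,"dz":0,"gripper":-1},{"rx":0,"ry":0,"rz":-0.147,"dx":0,"dy":0,"dz":0,"gripper":-1},{"rx":0,"ry":0,"rz":-0.147,"dx":0,"dy":0,"dz":0,"gripper":-1},{"rx":0,"ry":0,"rz":-0.147,"dx":0,"dy":0,"dz":0,"gripper":-1},{"rx":0,"ry":0,"rz":-0.147,"dx":0,"dy":0,"dz":0,"gripper":-1},{"rx":0,"ry":0,"rz":-0.147,"dx":0,"dy":0,"dz":0,"gripper":-1},{"rx":0,"ry":0,"rz":-0.147,"dx":0,"dy":0,"dz":0,"gripper":-1},{"rx":0,"ry":0,"rz":-0.147,"dx":0,"dy":0,"dz":0,"gripper":-1},{"rx":0,"ry":0,"rz":0,"dx":0,"dy":0,"dz":0,"gripper":-1},{"rx":0,"ry":0,"rz":0,"dx":0,"dy":0,"dz":0,"gripper":-1}]}}

```text
time_s: 2.9
ee_pos: [0.4686, -0.1117, 0.408]
eef_rot: [-2.227, -2.216, 0.001]
force: [-0.2, -0.1, 0.6]
gripper_width: 0.0006
gripper_force: 0.0
```

Run:
```python
from h import *
KC=cam("wrist"); im=ctrl.get_image("wrist"); cv2.imwrite("pics/w1.png",im)
K,C=KC
for p in [(.47,-.15,.12),(.515,-.15,.12),(.425,-.15,.12),(.47,-.11,.1)]:
    q=np.linalg.inv(C)@[*p,1]; print(p,K[0,2]+K[0,0]*q[0]/-q[2],K[1,2]-K[1,1]*q[1]/-q[2])
```

```text
(0.47, -0.15, 0.12) 281.9033905481276 192.77559508819778
(0.515, -0.15, 0.12) 314.12589703571473 192.62224394011977
(0.425, -0.15, 0.12) 249.69557701683698 192.9288763105635
(0.47, -0.11, 0.1) 281.74642651533725 161.89114873658588
```

View pics/w1.png

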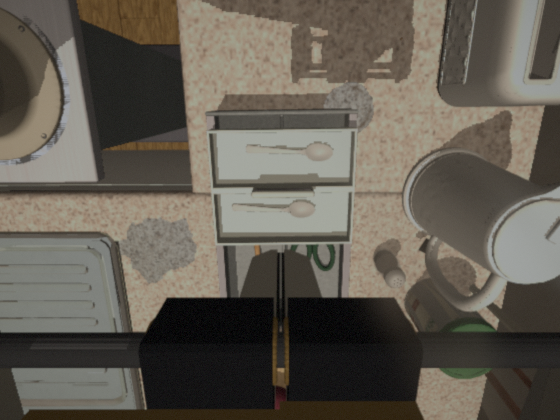

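The wrist view shows the ridge top at (283,190), as predicted for y≈-0.15. I descend behind it.

>>> {"fn": "move_arm", "kwargs": {"moves": [{"rx":0,"ry":0,"rz":0,"dx":0.006,"dy":0,"dz":0.049,"gripper":-1},{"rx":0,"ry":0,"rz":0,"dx":0,"dy":0,"dz":0.049,"gripper":-1},{"rx":0,"ry":0,"rz":0,"dx":0,"dy":0,"dz":0.049,"gripper":-1},{"rx":0,"ry":0,"rz":0,"dx":0,"dy":0,"dz":0.049,"gripper":-1},{"rx":0,"ry":0,"rz":0,"dx":0,"dy":0,"dz":0.049,"gripper":-1},{"rx":0,"ry":0,"rz":0,"dx":0,"dy":0,"dz":0.029,"gripper":-1},{"rx":0,"ry":0,"rz":0,"dx":0,"dy":0,"dz":0.02,"gripper":-1},{"rx":0,"ry":0,"rz":0,"dx":0,"dy":0,"dz":0,"gripper":-1},{"rx":0,"ry":0,"rz":0,"dx":-0.01,"dy":0,"dz":0,"gripper":-1},{"rx":0,"ry":0,"rz":0,"dx":-0.01,"dy":0,"dz":0,"gripper":-1},{"rx":0,"ry":0,"rz":0,"dx":0,"dy":0,"dz":0,"gripper":-1}]}}

```text
time_s: 4.05
ee_pos: [0.4694, -0.1275, 0.1154]
eef_rot: [2.223, 2.216, 0.001]
force: [0.3, 0.3, 0.3]
gripper_width: 0.0007
gripper_force: 0.0
```

>>> {"fn": "move_arm", "kwargs": {"moves": [{"rx":0,"ry":0,"rz":0,"dx":-0.006,"dy":0,"dz":0,"gripper":-1},{"rx":0,"ry":0,"rz":0,"dx":-0.006,"dy":0,"dz":0,"gripper":-1},{"rx":0,"ry":0,"rz":0,"dx":-0.01,"dy":0,"dz":0,"gripper":-1},{"rx":0,"ry":0,"rz":0,"dx":-0.01,"dy":0,"dz":0,"gripper":-1},{"rx":0,"ry":0,"rz":0,"dx":-0.01,"dy":0,"dz":0,"gripper":-1},{"rx":0,"ry":0,"rz":0,"dx":-0.01,"dy":0,"dz":0,"gripper":-1},{"rx":0,"ry":0,"rz":0,"dx":-0.01,"dy":0,"dz":0,"gripper":-1},{"rx":0,"ry":0,"rz":0,"dx":-0.01,"dy":0,"dz":0,"gripper":-1},{"rx":0,"ry":0,"rz":0,"dx":-0.01,"dy":0,"dz":0,"gripper":-1},{"rx":0,"ry":0,"rz":0,"dx":-0.01,"dy":0,"dz":0,"gripper":-1},{"rx":0,"ry":0,"rz":0,"dx":-0.01,"dy":0,"dz":0,"gripper":-1},{"rx":0,"ry":0,"rz":0,"dx":-0.01,"dy":0,"dz":0,"gripper":-1},{"rx":0,"ry":0,"rz":0,"dx":-0.01,"dy":0,"dz":0,"gripper":-1},{"rx":0,"ry":0,"rz":0,"dx":-0.01,"dy":0,"dz":0,"gripper":-1},{"rx":0,"ry":0,"rz":0,"dx":-0.01,"dy":0,"dz":0,"gripper":-1},{"rx":0,"ry":0,"rz":0,"dx":-0.01,"dy":0,"dz":0,"gripper":-1},{"rx":0,"ry":0,"rz":0,"dx":-0.01,"dy":0,"dz":0,"gripper":-1},{"rx":0,"ry":0,"rz":0,"dx":-0.008,"dy":0,"dz":0,"gripper":-1},{"rx":0,"ry":0,"rz":0,"dx":0,"dy":0,"dz":0,"gripper":-1}]}}

```text
time_s: 5.95
ee_pos: [0.4686, -0.2966, 0.1141]
eef_rot: [2.223, 2.22, -0.0]
force: [1.1, -0.2, 0.9]
gripper_width: 0.0003
gripper_force: 0.0
```

>>> {"fn": "move_arm", "kwargs": {"moves": [{"rx":0,"ry":0,"rz":0,"dx":-0.004,"dy":0,"dz":0,"gripper":-1},{"rx":0,"ry":0,"rz":0,"dx":-0.004,"dy":0,"dz":0,"gripper":-1},{"rx":0,"ry":0,"rz":0,"dx":0,"dy":0,"dz":0,"gripper":-1}]}}

```text
time_s: 6.25
ee_pos: [0.4689, -0.3036, 0.1142]
eef_rot: [2.221, 2.221, -0.0]
force: [0.3, -0.2, -0.4]
gripper_width: 0.0005
gripper_force: 0.0
```

>>> {"fn": "move_arm", "kwargs": {"moves": [{"rx":0,"ry":0,"rz":0,"dx":-0.004,"dy":0,"dz":0,"gripper":-1},{"rx":0,"ry":0,"rz":0,"dx":-0.003,"dy":0,"dz":0,"gripper":-1},{"rx":0,"ry":0,"rz":0,"dx":0,"dy":0,"dz":0,"gripper":-1}]}}

```text
time_s: 6.55
ee_pos: [0.4688, -0.3107, 0.1142]
eef_rot: [2.222, 2.221, -0.0]
force: [-0.1, -0.1, 0.1]
gripper_width: 0.0006
gripper_force: 0.0
```

Run:
```python
from h import *
im=ctrl.get_image("top"); cv2.imwrite("pics/c1.png",cv2.resize(im[175:275,280:440],(800,500),interpolation=cv2.INTER_CUBIC)); cv2.imwrite("pics/t1.png",im)
```

```text
(no output)
```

View pics/c1.png

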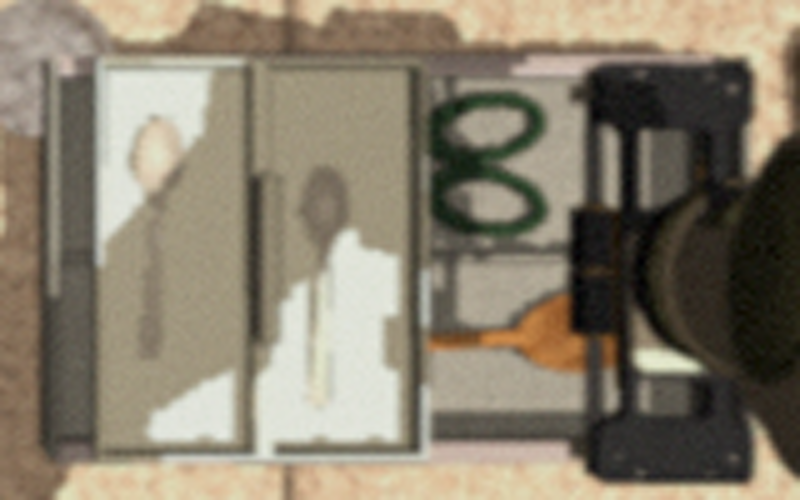

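The tier has not moved (still crop x 98–428), yet the fingers passed with no force. I look from the side to find out why.

Run:
```python
from h import *
im=ctrl.get_image("side"); a=cv2.resize(im[120:240,250:370],(560,560),interpolation=cv2.INTER_CUBIC)
cv2.imwrite("pics/s1.png",a); print(ctrl.get_state()["ee_pos"])
K,C=cam("side"); 
for p in [(.469,-.311,.1),(.469,-.311,.12),(.47,-.15,.12),(.515,-.15,.12),(.425,-.15,.12),(.47,-.15,.092)]:
    q=np.linalg.inv(C)@[*p,1]; print(p,(K[0,2]+K[0,0]*q[0]/-q[2]-250)*4.667,(K[1,2]-K[1,1]*q[1]/-q[2]-120)*4.667)
```

```text
[ 0.46880565 -0.3102561   0.11418254]
(0.469, -0.311, 0.1) 282.4921406677229 153.2035868789683
(0.469, -0.311, 0.12) 283.596874305634 128.83283257823655
(0.47, -0.15, 0.12) 264.13160830044194 246.28659352053037
(0.515, -0.15, 0.12) 195.99715672516666 241.6251371880687
(0.425, -0.15, 0.12) 332.7280902198816 250.97965991550532
(0.47, -0.15, 0.092) 262.6769255901987 282.11978696353793
```

View pics/s1.png

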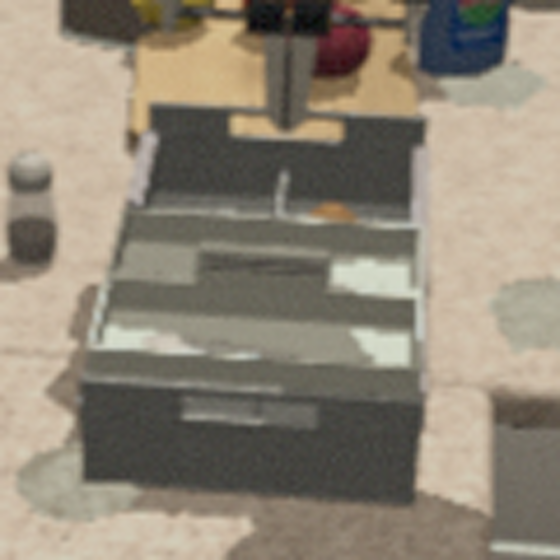

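The side view puts the fingertip at crop (287,129), where I expected (282,153). With the fingers shut, the tips are about 20 mm higher than stated, so they passed over the ridge. I go back and come down lower; TCP 0.100 is clear of the teaspoons either way.

>>> {"fn": "move_arm", "kwargs": {"moves": [{"rx":0,"ry":0,"rz":0,"dx":0,"dy":0,"dz":-0.03,"gripper":-1},{"rx":0,"ry":0,"rz":0,"dx":0.04,"dy":0,"dz":0,"gripper":-1},{"rx":0,"ry":0,"rz":0,"dx":0.04,"dy":0,"dz":0,"gripper":-1},{"rx":0,"ry":0,"rz":0,"dx":0.04,"dy":0,"dz":0,"gripper":-1},{"rx":0,"ry":0,"rz":0,"dx":0.04,"dy":0,"dz":0,"gripper":-1},{"rx":0,"ry":0,"rz":0,"dx":0.04,"dy":0,"dz":0,"gripper":-1},{"rx":0,"ry":0,"rz":0,"dx":0,"dy":0,"dz":0.02,"gripper":-1},{"rx":0,"ry":0,"rz":0,"dx":0,"dy":0,"dz":0.02,"gripper":-1},{"rx":0,"ry":0,"rz":0,"dx":0,"dy":0,"dz":0.004,"gripper":-1},{"rx":0,"ry":0,"rz":0,"dx":0,"dy":0,"dz":0,"gripper":-1},{"rx":0,"ry":0,"rz":0,"dx":-0.01,"dy":0,"dz":0,"gripper":-1},{"rx":0,"ry":0,"rz":0,"dx":-0.01,"dy":0,"dz":0,"gripper":-1},{"rx":0,"ry":0,"rz":0,"dx":-0.01,"dy":0,"dz":0,"gripper":-1},{"rx":0,"ry":0,"rz":0,"dx":-0.006,"dy":0,"dz":0,"gripper":-1},{"rx":0,"ry":0,"rz":0,"dx":-0.006,"dy":0,"dz":0,"gripper":-1},{"rx":0,"ry":0,"rz":0,"dx":-0.006,"dy":0,"dz":0,"gripper":-1}]}}

```text
time_s: 8.25
ee_pos: [0.469, -0.1587, 0.1004]
eef_rot: [2.221, 2.221, 0.001]
force: [0.5, 0.7, 1.6]
gripper_width: 0.0004
gripper_force: 0.9
```

Run:
```python
from h import *
s=ctrl.get_state(); print(s["ee_pos"],s["force"],s["gripper_width"])
im=ctrl.get_image("side"); a=cv2.resize(im[120:240,250:370],(560,560),interpolation=cv2.INTER_CUBIC)
cv2.imwrite("pics/s2.png",a)
```

```text
[ 0.4689931  -0.15872531  0.1003835 ] [0.5174629  0.68969902 1.62018112] 0.00040908469330570114
```

View pics/s2.png

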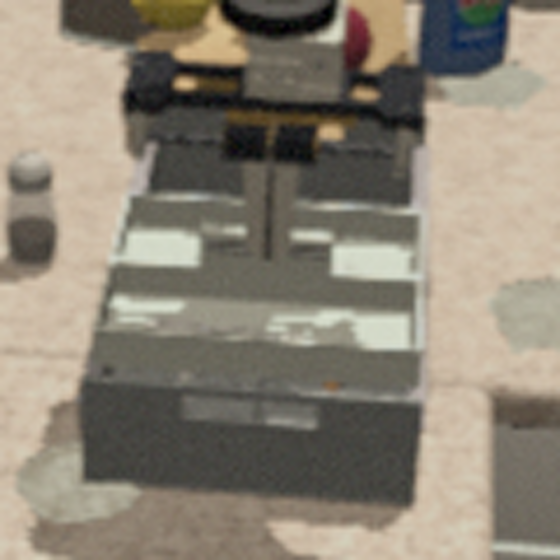

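Contact is made: the ridge is moving (row ~235 now) and the spoon's handle end shows at (333,385). I keep pushing.

>>> {"fn": "move_arm", "kwargs": {"moves": [{"rx":0,"ry":0,"rz":0,"dx":-0.01,"dy":0,"dz":0,"gripper":-1},{"rx":0,"ry":0,"rz":0,"dx":-0.01,"dy":0,"dz":0,"gripper":-1},{"rx":0,"ry":0,"rz":0,"dx":-0.01,"dy":0,"dz":0,"gripper":-1},{"rx":0,"ry":0,"rz":0,"dx":-0.01,"dy":0,"dz":0,"gripper":-1},{"rx":0,"ry":0,"rz":0,"dx":-0.01,"dy":0,"dz":0,"gripper":-1},{"rx":0,"ry":0,"rz":0,"dx":-0.01,"dy":0,"dz":0,"gripper":-1},{"rx":0,"ry":0,"rz":0,"dx":-0.01,"dy":0,"dz":0,"gripper":-1},{"rx":0,"ry":0,"rz":0,"dx":-0.01,"dy":0,"dz":0,"gripper":-1},{"rx":0,"ry":0,"rz":0,"dx":-0.01,"dy":0,"dz":0,"gripper":-1},{"rx":0,"ry":0,"rz":0,"dx":-0.01,"dy":0,"dz":0,"gripper":-1},{"rx":0,"ry":0,"rz":0,"dx":-0.01,"dy":0,"dz":0,"gripper":-1},{"rx":0,"ry":0,"rz":0,"dx":-0.01,"dy":0,"dz":0,"gripper":-1},{"rx":0,"ry":0,"rz":0,"dx":-0.01,"dy":0,"dz":0,"gripper":-1},{"rx":0,"ry":0,"rz":0,"dx":-0.008,"dy":0,"dz":0,"gripper":-1},{"rx":0,"ry":0,"rz":0,"dx":0,"dy":0,"dz":0,"gripper":-1}]}}

```text
time_s: 9.8
ee_pos: [0.4681, -0.2979, 0.1]
eef_rot: [-2.224, -2.219, 0.002]
force: [0.7, 0.3, -0.4]
gripper_width: 0.0006
gripper_force: 0.0
```

>>> {"fn": "move_arm", "kwargs": {"moves": [{"rx":0,"ry":0,"rz":0,"dx":-0.004,"dy":0,"dz":0,"gripper":-1},{"rx":0,"ry":0,"rz":0,"dx":-0.004,"dy":0,"dz":0,"gripper":-1},{"rx":0,"ry":0,"rz":0,"dx":0,"dy":0,"dz":0,"gripper":-1}]}}

```text
time_s: 10.1
ee_pos: [0.4685, -0.3046, 0.1001]
eef_rot: [-2.222, -2.221, 0.001]
force: [-0.8, -1.0, -0.7]
gripper_width: 0.0005
gripper_force: 0.0
```

>>> {"fn": "move_arm", "kwargs": {"moves": [{"rx":0,"ry":0,"rz":0,"dx":-0.003,"dy":0,"dz":0,"gripper":-1},{"rx":0,"ry":0,"rz":0,"dx":0,"dy":0,"dz":0,"gripper":-1}]}}

```text
time_s: 10.3
ee_pos: [0.4687, -0.3074, 0.1002]
eef_rot: [-2.221, -2.221, 0.0]
force: [0.1, 0.6, 0.1]
gripper_width: 0.0006
gripper_force: 0.1
```

>>> {"fn": "move_arm", "kwargs": {"moves": [{"rx":0,"ry":0,"rz":0,"dx":-0.003,"dy":0,"dz":0,"gripper":-1},{"rx":0,"ry":0,"rz":0,"dx":0,"dy":0,"dz":0,"gripper":-1}]}}

```text
time_s: 10.5
ee_pos: [0.4687, -0.3088, 0.1002]
eef_rot: [-2.219, -2.222, -0.001]
force: [-0.3, 5.3, 2.4]
gripper_width: 0.0007
gripper_force: 2.9
```

>>> {"fn": "move_arm", "kwargs": {"moves": [{"rx":0,"ry":0,"rz":0,"dx":-0.003,"dy":0,"dz":0,"gripper":-1},{"rx":0,"ry":0,"rz":0,"dx":0,"dy":0,"dz":0,"gripper":-1}]}}

```text
time_s: 10.7
ee_pos: [0.4687, -0.3089, 0.1002]
eef_rot: [-2.215, -2.222, -0.003]
force: [-1.4, 15.3, 6.9]
gripper_width: 0.0003
gripper_force: 7.6
```

>>> {"fn": "move_arm", "kwargs": {"moves": [{"rx":0,"ry":0,"rz":0,"dx":-0.003,"dy":0,"dz":0,"gripper":-1},{"rx":0,"ry":0,"rz":0,"dx":0,"dy":0,"dz":0,"gripper":-1}]}}

```text
time_s: 10.9
ee_pos: [0.4687, -0.309, 0.1002]
eef_rot: [-2.211, -2.222, -0.006]
force: [-2.9, 24.2, 11.5]
gripper_width: 0.0005
gripper_force: 12.3
```

>>> {"fn": "move_arm", "kwargs": {"moves": [{"rx":0,"ry":0,"rz":0,"dx":-0.003,"dy":0,"dz":0,"gripper":-1},{"rx":0,"ry":0,"rz":0,"dx":0,"dy":0,"dz":0,"gripper":-1}]}}

```text
time_s: 11.1
ee_pos: [0.4686, -0.3091, 0.1002]
eef_rot: [-2.207, -2.222, -0.008]
force: [-3.7, 34.3, 14.7]
gripper_width: 0.0009
gripper_force: 16.9
```

The tier is against its end stop (34 N). I back off, rise, and look at the handle.

>>> {"fn": "move_arm", "kwargs": {"moves": [{"rx":0,"ry":0,"rz":0,"dx":0.02,"dy":0,"dz":0,"gripper":-1},{"rx":0,"ry":0,"rz":0,"dx":0.01,"dy":0,"dz":-0.04,"gripper":-1},{"rx":0,"ry":0,"rz":0,"dx":0.02,"dy":-0.005,"dz":-0.04,"gripper":0.1},{"rx":0,"ry":0,"rz":0,"dx":0.04,"dy":-0.01,"dz":-0.02,"gripper":0.1},{"rx":0,"ry":0,"rz":0,"dx":0.04,"dy":-0.01,"dz":-0.02,"gripper":0.1},{"rx":0,"ry":0,"rz":0,"dx":0.04,"dy":-0.01,"dz":-0.02,"gripper":0.1},{"rx":0,"ry":0,"rz":0,"dx":0.02,"dy":-0.01,"dz":-0.01,"gripper":0.1},{"rx":0,"ry":0,"rz":0,"dx":0,"dy":0,"dz":0,"gripper":0.1},{"rx":0,"ry":0,"rz":0,"dx":0,"dy":0,"dz":0,"gripper":0.1}]}}

```text
time_s: 12.0
ee_pos: [0.4242, -0.1297, 0.2506]
eef_rot: [2.22, 2.221, 0.0]
force: [0.8, -0.3, -0.3]
gripper_width: 0.0498
gripper_force: 0.0
```

Run:
```python
from h import *
s=ctrl.get_state(); print(s["ee_pos"],s["eef_rot"],s["gripper_width"],s["q"])
KC=cam("wrist",s); im=ctrl.get_image("wrist"); cv2.imwrite("pics/w2.png",im); np.save("w2.npy",np.r_[s["ee_pos"],s["eef_rot"]])
w,o=masks(im); cs=[c for c in biggest(o,(0,0),(560,420),3)]
for c in cs:
    p=ray(KC,c[:,0],.013)[:,:2]; print(cv2.boundingRect(c),cv2.minAreaRect(np.float32(p)),p[p[:,1].argmax()],p[p[:,1].argmin()],cv2.fitLine(np.float32(p),cv2.DIST_L2,0,.01,.01).ravel())
```

```text
[ 0.4242333  -0.12968424  0.25059337] [2.21968568e+00 2.22077410e+00 2.87650570e-04] 0.04975078005657376 [ 0.600927    0.2391566  -0.52356074  2.1421395   0.16769929  0.79696851
 -0.02732552]
(93, 0, 88, 29) ((0.27026432752609253, 0.04287189617753029), (0.09030119329690933, 0.026757732033729553), 0.03404683619737625) [0.31534058 0.05627755] [0.27718124 0.02949927] [ 0.9884657  -0.15144457  0.27598464  0.04624224]
(275, 142, 8, 129) ((0.4216901361942291, -0.1771811842918396), (0.009093500673770905, 0.16911330819129944), 0.10916385054588318) [ 0.42488444 -0.09262403] [ 0.42639794 -0.26172898] [ 8.0902968e-04 -9.9999970e-01  4.2188343e-01 -1.7464979e-01]
(84, 141, 106, 9) ((0.2522106170654297, -0.0962267741560936), (0.1262005716562271, 0.009458123706281185), 0.01631210371851921) [ 0.31421256 -0.09148005] [ 0.19489628 -0.10096994] [ 0.99964386  0.02668539  0.25405544 -0.09643461]
```

View pics/w2.png

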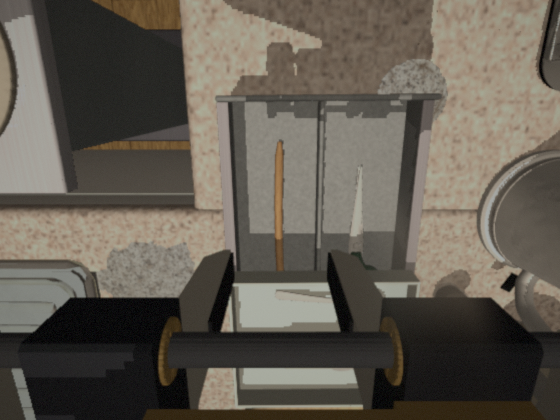

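The handle runs from its tip at (279,142), world y≈-0.093, x≈0.422, down to the tier edge. Its length fits 295 mm, and the tip is ~48 mm from the end wall. The fingertips at row ~252 look about 2 cm shorter than nominal, so I descend by feel.

>>> {"fn": "move_arm", "kwargs": {"moves": [{"rx":0,"ry":0,"rz":0,"dx":-0.02,"dy":-0.002,"dz":0.049,"gripper":0.1},{"rx":0,"ry":0,"rz":0,"dx":0,"dy":0,"dz":0.049,"gripper":0.1},{"rx":0,"ry":0,"rz":0,"dx":0,"dy":0,"dz":0.049,"gripper":0.1},{"rx":0,"ry":0,"rz":0,"dx":0,"dy":0,"dz":0.049,"gripper":0.1},{"rx":0,"ry":0,"rz":0,"dx":0,"dy":0,"dz":0.02,"gripper":0.1},{"rx":0,"ry":0,"rz":0,"dx":0,"dy":0,"dz":0.01,"gripper":0.1},{"rx":0,"ry":0,"rz":0,"dx":0,"dy":0,"dz":0.004,"gripper":0.1},{"rx":0,"ry":0,"rz":0,"dx":0,"dy":0,"dz":0,"gripper":0.1},{"rx":0,"ry":0,"rz":0,"dx":0,"dy":0,"dz":0,"gripper":0.1}]}}

```text
time_s: 12.95
ee_pos: [0.4221, -0.1487, 0.0231]
eef_rot: [2.222, 2.22, -0.0]
force: [0.9, 0.4, 0.4]
gripper_width: 0.0508
gripper_force: 0.0
```

Run:
```python
from h import *
s=ctrl.get_state(); print(s["ee_pos"],s["eef_rot"],s["force"],s["q"])
a=ctrl.get_image("wrist"); b=ctrl.get_image("side")[120:240,250:370]
cv2.imwrite("pics/m3.png",np.hstack([cv2.resize(a,(440,330)),cv2.resize(b,(330,330),interpolation=cv2.INTER_CUBIC)]))
```

```text
[ 0.42213019 -0.14865323  0.02309863] [ 2.22205765e+00  2.22035147e+00 -3.82862033e-05] [0.88012298 0.37446231 0.3999776 ] [ 0.33687703  0.6222108  -0.1788364   2.35957397  0.56064467  0.19663313
 -0.36163037]
```

View pics/m3.png

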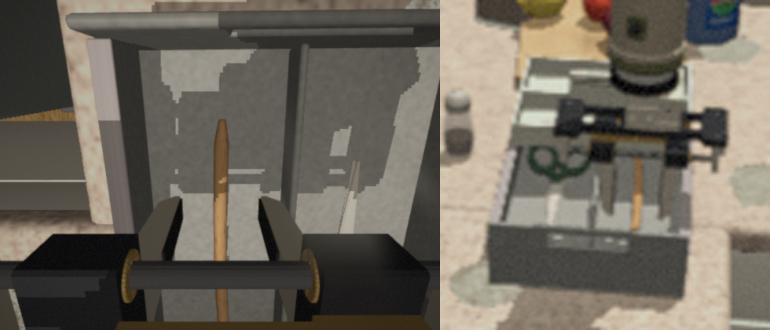

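The handle is centred between the fingers, and there is no contact yet. I feel for the floor.

>>> {"fn": "move_arm", "kwargs": {"moves": [{"rx":0,"ry":0,"rz":0,"dx":0,"dy":0,"dz":0.003,"gripper":0.1},{"rx":0,"ry":0,"rz":0,"dx":0,"dy":0,"dz":0,"gripper":0.1}]}}

```text
time_s: 13.25
ee_pos: [0.4221, -0.1483, 0.0202]
eef_rot: [2.221, 2.221, 0.001]
force: [-0.2, 0.9, 0.1]
gripper_width: 0.051
gripper_force: 0.0
```

>>> {"fn": "move_arm", "kwargs": {"moves": [{"rx":0,"ry":0,"rz":0,"dx":0,"dy":0,"dz":0.004,"gripper":0.1},{"rx":0,"ry":0,"rz":0,"dx":0,"dy":0,"dz":0,"gripper":0.1}]}}

```text
time_s: 13.45
ee_pos: [0.4219, -0.1481, 0.0157]
eef_rot: [-2.221, -2.221, 0.0]
force: [0.1, -0.0, -0.4]
gripper_width: 0.0512
gripper_force: 0.0
```

>>> {"fn": "move_arm", "kwargs": {"moves": [{"rx":0,"ry":0,"rz":0,"dx":0,"dy":0,"dz":0.003,"gripper":0.1},{"rx":0,"ry":0,"rz":0,"dx":0,"dy":0,"dz":0,"gripper":0.1}]}}

```text
time_s: 13.65
ee_pos: [0.4219, -0.148, 0.0126]
eef_rot: [-2.221, -2.221, 0.0]
force: [-0.6, -0.2, 0.3]
gripper_width: 0.0509
gripper_force: 0.0
```

>>> {"fn": "move_arm", "kwargs": {"moves": [{"rx":0,"ry":0,"rz":0,"dx":0,"dy":0,"dz":0.003,"gripper":0.1},{"rx":0,"ry":0,"rz":0,"dx":0,"dy":0,"dz":0,"gripper":0.1}]}}

```text
time_s: 13.85
ee_pos: [0.4219, -0.148, 0.0096]
eef_rot: [-2.221, -2.221, 0.0]
force: [-0.2, -0.3, -0.2]
gripper_width: 0.0512
gripper_force: 0.0
```

>>> {"fn": "move_arm", "kwargs": {"moves": [{"rx":0,"ry":0,"rz":0,"dx":0,"dy":0,"dz":0.003,"gripper":0.1},{"rx":0,"ry":0,"rz":0,"dx":0,"dy":0,"dz":0,"gripper":0.1}]}}

```text
time_s: 14.05
ee_pos: [0.4219, -0.1481, 0.0067]
eef_rot: [-2.221, -2.221, 0.0]
force: [0.8, 0.5, 0.2]
gripper_width: 0.0512
gripper_force: 0.0
```

>>> {"fn": "move_arm", "kwargs": {"moves": [{"rx":0,"ry":0,"rz":0,"dx":0,"dy":0,"dz":0.003,"gripper":0.1},{"rx":0,"ry":0,"rz":0,"dx":0,"dy":0,"dz":0,"gripper":0.1}]}}

```text
time_s: 14.25
ee_pos: [0.4219, -0.1481, 0.0037]
eef_rot: [-2.221, -2.221, 0.0]
force: [0.5, 0.1, -0.4]
gripper_width: 0.0509
gripper_force: 0.0
```

>>> {"fn": "move_arm", "kwargs": {"moves": [{"rx":0,"ry":0,"rz":0,"dx":0,"dy":0,"dz":0.003,"gripper":0.1},{"rx":0,"ry":0,"rz":0,"dx":0,"dy":0,"dz":0,"gripper":0.1}]}}

```text
time_s: 14.45
ee_pos: [0.4219, -0.1481, 0.0007]
eef_rot: [-2.221, -2.221, 0.0]
force: [-0.4, -0.5, -0.1]
gripper_width: 0.0513
gripper_force: 0.0
```

>>> {"fn": "move_arm", "kwargs": {"moves": [{"rx":0,"ry":0,"rz":0,"dx":0,"dy":0,"dz":0.003,"gripper":0.1},{"rx":0,"ry":0,"rz":0,"dx":0,"dy":0,"dz":0,"gripper":0.1}]}}

```text
time_s: 14.65
ee_pos: [0.4219, -0.1481, -0.0023]
eef_rot: [-2.221, -2.221, 0.0]
force: [-0.5, 0.2, 0.8]
gripper_width: 0.0509
gripper_force: 0.0
```

Run:
```python
from h import *
s=ctrl.get_state(); print(s["ee_pos"],s["force"],s["q"])
a=ctrl.get_image("wrist")[120:400,100:460]; b=ctrl.get_image("side")[140:220,290:370]
cv2.imwrite("pics/m4.png",np.hstack([cv2.resize(a,(450,350)),cv2.resize(b,(350,350),interpolation=cv2.INTER_CUBIC)]))
```

```text
[ 0.42189152 -0.1480632  -0.0023375 ] [-0.46518826  0.20498435  0.75599481] [ 0.29004517  0.67573141 -0.11463319  2.37290273  0.64003773  0.1200298
 -0.43602102]
```

View pics/m4.png

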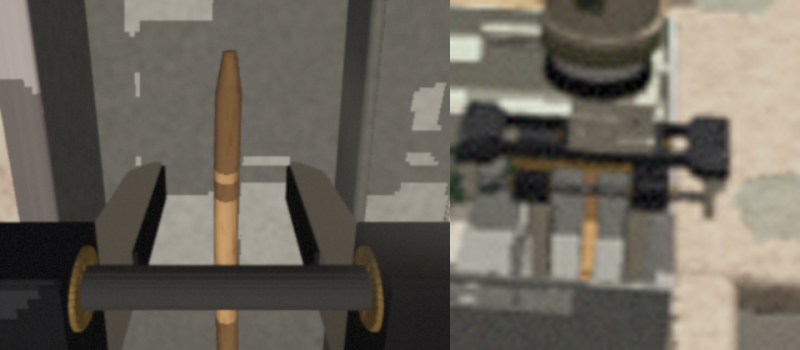

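The handle is centred between the pads, with no floor contact yet and joint 6 near its limit. I try closing here.

>>> {"fn": "move_arm", "kwargs": {"moves": [{"rx":0,"ry":0,"rz":0,"dx":0,"dy":0,"dz":0,"gripper":-1},{"rx":0,"ry":0,"rz":0,"dx":0,"dy":0,"dz":0,"gripper":-1},{"rx":0,"ry":0,"rz":0,"dx":0,"dy":0,"dz":0,"gripper":-1},{"rx":0,"ry":0,"rz":0,"dx":0,"dy":0,"dz":0,"gripper":-1},{"rx":0,"ry":0,"rz":0,"dx":0,"dy":0,"dz":0,"gripper":-1}], "force": 25}}

```text
time_s: 15.25
ee_pos: [0.422, -0.1481, -0.002]
eef_rot: [2.221, 2.221, 0.0]
force: [0.3, 1.0, -0.0]
gripper_width: 0.0159
gripper_force: 21.3
```

It grips at 15.9 mm, so the handle is held. Next: a small lift, pull 20 mm, then tilt about the bowl end in 0.05 rad steps.

>>> {"fn": "move_arm", "kwargs": {"moves": [{"rx":0,"ry":0,"rz":0,"dx":0,"dy":0,"dz":-0.003,"gripper":-1},{"rx":0,"ry":0,"rz":0,"dx":0.01,"dy":0,"dz":0,"gripper":-1},{"rx":0,"ry":0,"rz":0,"dx":0.01,"dy":0,"dz":0,"gripper":-1},{"rx":0,"ry":0.05,"rz":0,"dx":0,"dy":0,"dz":-0.012,"gripper":-1},{"rx":0,"ry":0.05,"rz":0,"dx":0,"dy":0,"dz":-0.012,"gripper":-1},{"rx":0,"ry":0,"rz":0,"dx":0,"dy":0,"dz":0,"gripper":-1}]}}

```text
time_s: 15.85
ee_pos: [0.4217, -0.1313, 0.0258]
eef_rot: [-2.177, -2.164, -0.111]
force: [-0.6, -0.7, -1.5]
gripper_width: 0.0152
gripper_force: 24.8
```

>>> {"fn": "move_arm", "kwargs": {"moves": [{"rx":0,"ry":0.05,"rz":0,"dx":0,"dy":0,"dz":-0.012,"gripper":-1},{"rx":0,"ry":0.05,"rz":0,"dx":0,"dy":0,"dz":-0.012,"gripper":-1},{"rx":0,"ry":0.05,"rz":0,"dx":0,"dy":0,"dz":-0.012,"gripper":-1},{"rx":0,"ry":0,"rz":0,"dx":0,"dy":0,"dz":0,"gripper":-1},{"rx":0,"ry":0,"rz":0,"dx":0,"dy":0,"dz":0,"gripper":-1}]}}

```text
time_s: 16.35
ee_pos: [0.4217, -0.1342, 0.0597]
eef_rot: [-2.09, -2.088, -0.26]
force: [-0.7, 0.0, -0.7]
gripper_width: 0.0157
gripper_force: 24.8
```

Run:
```python
from h import *
s=ctrl.get_state(); print(s["ee_pos"],s["force"],s["q"],R.from_rotvec(s["eef_rot"]).as_matrix()[:,0])
a=ctrl.get_image("wrist"); b=ctrl.get_image("side")[120:240,250:370]; np.save("w5.npy",np.r_[s["ee_pos"],s["eef_rot"]])
cv2.imwrite("pics/m5.png",np.hstack([cv2.resize(a,(400,300)),cv2.resize(b,(400,300),interpolation=cv2.INTER_CUBIC)]))
```

```text
[ 0.4216593  -0.13419355  0.05968692] [-0.73874607  0.03061352 -0.72189185] [ 0.85921936  0.67346681 -0.72184367  2.26017972  0.44027904  0.44317509
 -0.16646977] [0.00136791 0.96927868 0.2459613 ]
```

View pics/m5.png

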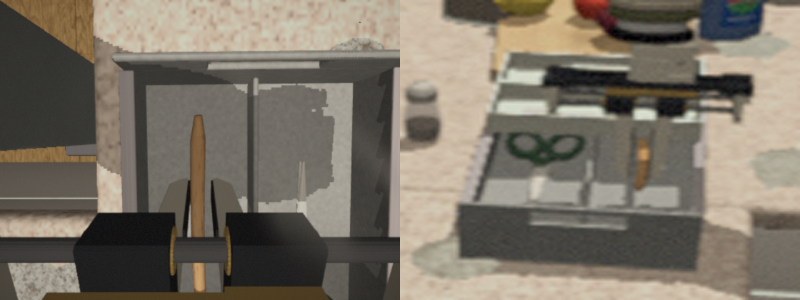

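The spoon is tilted 0.25 rad and held, and the contact force is nearly zero. That was my last picture (one over the budget), so I go on by numbers. I check the tip height by ray.

```bash
cat > chk.py <<'E'
from h import *
s=ctrl.get_state(); Rm=R.from_rotvec(s["eef_rot"]).as_matrix(); p=s["ee_pos"]
g=p-.014*Rm[:,2]; tip=g+.0525*Rm[:,0]; bowl=g-.2375*Rm[:,0]
t=(-.2345-bowl[1])/Rm[1,0]
print("t",s["time_s"],"tcp",p.round(4),"tilt",np.arcsin(Rm[2,0]).round(3),"tip",tip.round(3),"bowl",bowl.round(3),"zE",(bowl[2]+t*Rm[2,0]).round(4),"f",s["force"].round(1),"w",s["gripper_width"].round(4),"q",s["q"].round(2))
KC=cam("wrist",s); im=ctrl.get_image("wrist"); K,C=KC
q=np.linalg.inv(C)@[*tip,1]; print("pred tip px",K[0,2]+K[0,0]*q[0]/-q[2],K[1,2]-K[1,1]*q[1]/-q[2])
c=biggest(masks(im)[1],(225,20),(340,400))
if c: c=c[0][:,0]; print("seen tip px",c[c[:,1].argmin()],cv2.boundingRect(c))
E
python3 chk.py
```

```text
Traceback (most recent call last):
  File "chk.py", line 5, in <module>
    print("t",s["time_s"],"tcp",p.round(4),"tilt",np.arcsin(Rm[2,0]).round(3),"tip",tip.round(3),"bowl",bowl.round(3),"zE",(bowl[2]+t*Rm[2,0]).round(4),"f",s["force"].round(1),"w",s["gripper_width"].round(4),"q",s["q"].round(2))
                                                                                                                                                                                    ^^^^^^^^^^^^^^^^^^^^^^^^
AttributeError: 'float' object has no attribute 'round'
```

```bash
sed -i 's/s\["gripper_width"\].round(4)/round(s["gripper_width"],4)/' chk.py; python3 chk.py
```

```text
t 16.45 tcp [ 0.4217 -0.1331  0.0599] tilt 0.249 tip [ 0.422 -0.086  0.086] bowl [ 0.422 -0.367  0.015] zE 0.0486 f [ 0.8 -0.8 -0.7] w 0.0153 q [ 0.86  0.67 -0.72  2.26  0.44  0.44 -0.17]
pred tip px 281.145689825862 168.1758200673971
seen tip px [278 161] (267, 161, 20, 171)
```

The tip agrees within ~2 mm: about z 0.086, bowl 0.015, so the stage is met. Next I slide along the axis, then steepen about the tier edge.

>>> {"fn": "move_arm", "kwargs": {"moves": [{"rx":0,"ry":0,"rz":0,"dx":0.01,"dy":0,"dz":0.001,"gripper":-1},{"rx":0,"ry":0,"rz":0,"dx":0.01,"dy":0,"dz":0.001,"gripper":-1},{"rx":0,"ry":0,"rz":0,"dx":0.01,"dy":0,"dz":0,"gripper":-1},{"rx":0,"ry":0,"rz":0,"dx":0.01,"dy":0,"dz":0,"gripper":-1},{"rx":0,"ry":0,"rz":0,"dx":0.01,"dy":0,"dz":0,"gripper":-1},{"rx":0,"ry":0.037,"rz":0,"dx":0,"dy":0,"dz":-0.005,"gripper":-1},{"rx":0,"ry":0.037,"rz":0,"dx":0,"dy":0,"dz":-0.005,"gripper":-1},{"rx":0,"ry":0.037,"rz":0,"dx":0,"dy":0,"dz":-0.005,"gripper":-1},{"rx":0,"ry":0,"rz":0,"dx":0,"dy":0,"dz":0,"gripper":-1}]}}

```text
time_s: 17.4
ee_pos: [0.422, -0.0901, 0.0853]
eef_rot: [-2.027, -2.022, -0.371]
force: [0.7, 0.7, 0.0]
gripper_width: 0.0151
gripper_force: 24.8
```

```bash
python3 chk.py
```

```text
t 17.4 tcp [ 0.422  -0.0901  0.0853] tilt 0.362 tip [ 0.422 -0.046  0.117] bowl [ 0.421 -0.317  0.014] zE 0.0456 f [0.7 0.7 0. ] w 0.0151 q [ 0.94  0.69 -0.87  2.25  0.33  0.49 -0.12]
pred tip px 281.1345599277527 168.25766976234027
seen tip px [275 161] (267, 161, 20, 171)
```

>>> {"fn": "move_arm", "kwargs": {"moves": [{"rx":0,"ry":0,"rz":0,"dx":0.01,"dy":0,"dz":0,"gripper":-1},{"rx":0,"ry":0,"rz":0,"dx":0.01,"dy":0,"dz":0,"gripper":-1},{"rx":0,"ry":0,"rz":0,"dx":0.01,"dy":0,"dz":0,"gripper":-1},{"rx":0,"ry":0,"rz":0,"dx":0.01,"dy":0,"dz":0,"gripper":-1},{"rx":0,"ry":0,"rz":0,"dx":0.01,"dy":0,"dz":0,"gripper":-1},{"rx":0,"ry":0.0475,"rz":0,"dx":0,"dy":0,"dz":-0.0095,"gripper":-1},{"rx":0,"ry":0.0475,"rz":0,"dx":0,"dy":0,"dz":-0.0095,"gripper":-1},{"rx":0,"ry":0.0475,"rz":0,"dx":0,"dy":0,"dz":-0.0095,"gripper":-1},{"rx":0,"ry":0.0475,"rz":0,"dx":0,"dy":0,"dz":-0.0095,"gripper":-1},{"rx":0,"ry":0,"rz":0,"dx":0,"dy":0,"dz":0,"gripper":-1}]}}

```text
time_s: 18.45
ee_pos: [0.4223, -0.0596, 0.1373]
eef_rot: [-1.913, -1.906, -0.542]
force: [-0.3, -0.4, 0.4]
gripper_width: 0.0154
gripper_force: 24.8
```

```bash
python3 chk.py
```

```text
t 18.45 tcp [ 0.4223 -0.0596  0.1373] tilt 0.553 tip [ 0.422 -0.022  0.177] bowl [ 0.422 -0.269  0.025] zE 0.0459 f [-0.3 -0.4  0.4] w 0.0154 q [ 1.12  0.75 -1.09  2.2   0.18  0.63 -0.01]
pred tip px 281.11829683639644 168.42727327572516
seen tip px [280 161] (266, 161, 21, 170)
```

>>> {"fn": "move_arm", "kwargs": {"moves": [{"rx":0,"ry":0,"rz":0,"dx":0.01,"dy":0,"dz":0,"gripper":-1},{"rx":0,"ry":0,"rz":0,"dx":0.01,"dy":0,"dz":0,"gripper":-1},{"rx":0,"ry":0,"rz":0,"dx":0.01,"dy":0,"dz":0,"gripper":-1},{"rx":0,"ry":0,"rz":0,"dx":0.01,"dy":0,"dz":0,"gripper":-1},{"rx":0,"ry":0,"rz":0,"dx":0,"dy":0,"dz":0,"gripper":-1}]}}

```text
time_s: 19.0
ee_pos: [0.4219, -0.0228, 0.1593]
eef_rot: [-1.908, -1.914, -0.539]
force: [-0.5, -0.6, -0.7]
gripper_width: 0.0155
gripper_force: 24.8
```

```bash
python3 chk.py
```

```text
t 19.0 tcp [ 0.4219 -0.0228  0.1593] tilt 0.55 tip [0.422 0.015 0.199] bowl [ 0.423 -0.233  0.047] zE 0.0459 f [-0.5 -0.6 -0.7] w 0.0155 q [ 1.08  0.71 -1.13  2.22  0.14  0.61 -0.05]
pred tip px 281.1229454221063 168.43030228827067
seen tip px [280 161] (266, 161, 21, 170)
```

>>> {"fn": "move_arm", "kwargs": {"moves": [{"rx":0,"ry":0,"rz":0,"dx":0.01,"dy":0,"dz":0,"gripper":-1},{"rx":0,"ry":0,"rz":0,"dx":0.01,"dy":0,"dz":0,"gripper":-1},{"rx":0,"ry":0,"rz":0,"dx":0.01,"dy":0,"dz":0,"gripper":-1},{"rx":0,"ry":0,"rz":0,"dx":0.0105,"dy":0,"dz":-0.017,"gripper":-1},{"rx":0,"ry":0,"rz":0,"dx":0.0105,"dy":0,"dz":-0.017,"gripper":-1},{"rx":0,"ry":0,"rz":0,"dx":0.0105,"dy":0,"dz":-0.017,"gripper":-1},{"rx":0,"ry":0,"rz":0,"dx":0.0105,"dy":0,"dz":-0.017,"gripper":-1},{"rx":0,"ry":0,"rz":0,"dx":0.0105,"dy":0,"dz":-0.017,"gripper":-1},{"rx":0,"ry":0,"rz":0,"dx":0.0105,"dy":0,"dz":-0.017,"gripper":-1},{"rx":0,"ry":0,"rz":0,"dx":0,"dy":0,"dz":0,"gripper":-1},{"rx":0,"ry":0,"rz":0,"dx":0,"dy":0,"dz":0,"gripper":-1},{"rx":0,"ry":0,"rz":0,"dx":0,"dy":0,"dz":0,"gripper":-1}]}}

```text
time_s: 20.25
ee_pos: [0.4214, 0.0015, 0.2932]
eef_rot: [-1.91, -1.909, -0.539]
force: [0.2, -0.3, -0.6]
gripper_width: 0.0155
gripper_force: 24.8
```

```bash
python3 chk.py
python3 - <<'E'
from h import *
# spoon in side view, two-view bowl end check; tier position in top view
im=ctrl.get_image("side"); K,C=cam("side"); s=ctrl.get_state(); Rm=R.from_rotvec(s["eef_rot"]).as_matrix(); g=s["ee_pos"]-.014*Rm[:,2]
for n in("side","top"):
    im=ctrl.get_image(n); K,C=cam(n); px=[]
    for p in (g+.0525*Rm[:,0],g-.2375*Rm[:,0]):
        q=np.linalg.inv(C)@[*p,1]; px.append((round(K[0,2]+K[0,0]*q[0]/-q[2]),round(K[1,2]-K[1,1]*q[1]/-q[2])))
    b=px[1]; lo=(min(px[0][0],b[0])-20,min(px[0][1],b[1])-20); hi=(max(px[0][0],b[0])+20,max(px[0][1],b[1])+20)
    print(n,"pred tip,bowl",px,"seen",[cv2.boundingRect(c) for c in biggest(masks(im)[1],lo,hi,2)])
c=biggest(masks(im)[0],(300,180),(430,272))[0]; p=ray(cam("top"),c[:,0],.092); print("white y range",p[:,1].min(),p[:,1].max())
E
```

```text
t 20.25 tcp [0.4214 0.0015 0.2932] tilt 0.551 tip [0.421 0.039 0.333] bowl [ 0.421 -0.208  0.181] zE 0.1646 f [ 0.2 -0.3 -0.6] w 0.0155 q [ 1.19  0.49 -1.26  2.1  -0.12  0.87  0.05]
pred tip px 281.12242669303527 168.42883716602674
seen tip px [273 162] (267, 162, 20, 169)
side pred tip,bowl [(323, 140), (325, 147)] seen [(303, 122, 11, 18), (322, 136, 5, 7)]
top pred tip,bowl [(256, 251), (361, 247)] seen [(255, 250, 38, 6), (296, 237, 6, 20)]
white y range -0.40878324745290956 -0.23626532693526908
```

Run:
```python
from h import *
m=masks(ctrl.get_image("top"))[1]
print([cv2.boundingRect(c) for c in biggest(m,(300,220),(400,275),4)])
s=ctrl.get_state(); print(s["joint_velocities"].round(3),s["q"][2])
```

```text
[(300, 237, 2, 22), (318, 238, 1, 2), (331, 246, 2, 2), (329, 252, 1, 1)]
[ 0.002 -0.002 -0.002 -0.004 -0.001  0.001  0.   ] -1.2606994777641567
```

The spoon's image in the wrist view has not changed since the grasp (rigid hold). By calculation the bowl end is at z≈0.18 and the tip at 0.33, the tier is at the far end, and the arm is still.

```bash
python3 -c "
from workcell import ctrl
print(ctrl.finish_job())"
```

```text
the job is handed in; nothing more can be done
None
```

The job is handed in, with no verdict returned. The tier was slid to its far end, and the spoon was drawn out handle first and is held still, lowest end about 0.18 m up (calculated; bowl hidden in the last images). I viewed 11 pictures, one over the limit of 10.

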